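# Set the loaf stop in the bread guide's hidden groove

### The job

Set up the bread-slicing guide: stand the loaf stop's foot in the open end of the guide's covered rail, blade over the board, and slide it along under the cover, with light downward pressure, until its foot drops into the groove hidden in the rail's floor. Seat it fully in the groove and let go, leaving it upright; be gentle, never force it against the rail, and leave the orange mug, the jar and the spice jar near the guide where they stand.

Things in the scene. Friction and masses are not known exactly. Their poses are not given: they have to be found in the camera images.
- guide: Fixed bread-slicing guide. Origin: underside centre of its rail. The aluminium rail, black inside, runs along the guide's y: 310 long, 90 wide, 54 high. A light wooden board 18 high lies on its -x side (x -45 to -155). The channel is 62 wide inside, its flat floor 16 above the origin. Two cover strips (height 50 to 54) roof it, with a slot 16 wide between them along the centre line.
- rail_entry (a point): Middle of the open entry, at floor height: (0, 128, 16) mm in the guide's frame. The cover ends at y +105; from there to y +152 the channel is open to the top. A centre rib (24 wide, top at height 31) stands under the slot from y +98 to the far end. Under the cover the foot on the floor can rise only 2 mm.
- rail_far (a point): On the rail's centre line near its closed end, at floor height: (0, -128, 16) mm in the guide's frame. One groove, hidden by cover and rib, crosses the floor between entry and here: 24 long in the guide's y, 8 deep (bottom 8 above the guide's origin); its centre lies anywhere from y -45 to +45, new each time. Floor and groove edges are rigid; a push of over 40 N damages them.
- loaf_stop: Loose loaf stop, 118 high, 0.14 to 0.28 kg, upright. Origin: centre of its foot's underside. Aluminium saddle foot: legs 18 in y, |x| 15 to 23.5, up to a crossbar at z 25 to 32; they straddle the rib. Neck 9 (x) by 12 (y), z 32 to 64. A 5 mm blade, z 50 to 72, reaches to x -100, over the board when its axes match the guide's. On the floor its origin is 16 above the guide's, in the groove 8.
- stop_grip (a point): Grip point in the dark wood handle, which is 24 (x) by 18 (y), z 64 to 118: (0, 0, 98) mm in the loaf stop's frame. Pinch across the 18 mm, along the stop's y.
- blade_tip (a point): Free end of the loaf stop's blade: (-100, 0, 61) mm in the loaf stop's frame; over the board in the finished job.
- mug: Orange mug behind the guide, 81 across and 101 high, standing loose; origin at the centre of its underside. To be left alone.
- jar: Jar with a pale lid, 71 across and 110 high, standing loose; origin at the centre of its underside. To be left alone.
- spice_jar: Spice jar with a dark lid, 41 across and 105 high, standing loose; origin at the centre of its underside. To be left alone.

How it is judged:
On the way, in this order (a step that is already met when the one before it is completed fails the run):
1. the stop's foot stands on the rail's floor in the open entry (x of loaf_stop in the frame of guide between -0.014 and 0.014 m and y of loaf_stop in the frame of guide between 0.1 and 0.152 m and z of loaf_stop in the frame of guide between 0.01 and 0.021 m), for 0.1 s.
2. the foot has slid in under the cover (x of loaf_stop in the frame of guide between -0.012 and 0.012 m and y of loaf_stop in the frame of guide between -0.152 and 0.088 m and z of loaf_stop in the frame of guide below 0.021 m), for 0.05 s.
At the end, for the whole second after the job is handed in: The foot is seated in the groove: underside under 10.5 mm above the guide's origin, within 10 mm of the rail's centre line and 65 mm of its middle; blade tip over the board, over 80 mm from the centre line; the stop upright within 0.1 rad, at rest and released (x of loaf_stop in the frame of guide between -0.01 and 0.01 m and x of blade_tip in the frame of guide below -0.08 m and y of loaf_stop in the frame of guide between -0.065 and 0.065 m and z of loaf_stop in the frame of guide between 0.004 and 0.0105 m and angle between loaf_stop's own z axis and vertical below 0.1 rad and linear speed of loaf_stop below 0.02 m/s); the robot touches nothing.
It fails at once if the stop is pressed against the guide with more than 40 N (contact force between loaf_stop and guide above 40 N).
It fails at once if the mug is shifted by more than 20 mm or tipped (distance of mug from where it was at the start of the episode above 0.02 m or angle between mug's own z axis and vertical above 0.3 rad).
It fails at once if the jar is shifted by more than 20 mm or tipped (distance of jar from where it was at the start of the episode above 0.02 m or angle between jar's own z axis and vertical above 0.3 rad).
It fails at once if the spice jar is shifted by more than 20 mm or tipped (distance of spice_jar from where it was at the start of the episode above 0.02 m or angle between spice_jar's own z axis and vertical above 0.3 rad).
It also fails if it takes over 56 s, if anything falls off the work surface, if the arm or the gripper's body presses on something with over 40 N, if the wrist force passes 120 N, or if a joint passes its speed limit or range.

### The arm

A 6-joint arm with a two-finger parallel gripper is mounted at the origin on a cart in front of the work surface, level with it; the furniture and walls round the work are solid. World frame = base frame: x ahead of the robot, y to its left, z up, the work surface at z = 0. Lengths are in m, angles in rad, forces in N, time in s.
With the tool pointing down it reaches from about 0.25 to 0.8 m from the base axis. Payload 3.9 kg.
Tool frame: the origin (TCP) lies on the front face of the gripper's body, between the roots of the fingers; the fingertips stand 73 mm ahead of it and the grasp point (between the pads) lies 54 mm ahead of it (bot.tip_reach is the distance from the TCP to the fingertips, in m); z points along the fingers, y is the line along which they close (so a half turn about z gives the same grasp; the last joint's range is limited). The gripper opens to 85 mm and grips with 20 to 120 N. Pads are 22 mm wide; open, the fingers measure 114 mm over their backs; the gripper's body (76 mm by 85 mm) begins 54 mm behind the grasp point. The pads swing forward as they close: fully open they stand 13 mm farther back than shut.
Start: joints at [-1.339, 0.26, -0.138, 1.173, 0, 1.571], TCP at [0.121, -0.511, 0.304] pointing down, gripper open.
Joint ranges: [-2.78, 2.78], [-0.83, 1.72], [-1.28, 1.37], [-1.9, 2.12], [-1.57, 1.48], [-3.14, 3.14]. Speed limits (rad/s): [2.57, 2.57, 3.14, 3.14, 3.14, 3.14].

### API

Orientations are given as a rotation vector (axis times angle).
In Python, from plant import bot, vision gives the robot as it stands. The module is installed in compiled form; this text tells all that it offers.
- The arm moves only by the tool servo_tool, never from a script. Its argument "increments" is a list of rows, each a list of 7 numbers: the finger opening in mm, from 0 to 85.4, then the shift along the tool's x, y, z in mm, then the turn, a rotation vector about the tool's x, y, z in degrees. A call has 1 to 5 rows; each row is the pose to reach, as a shift and turn from the pose commanded when the call began, along the tool's axes at that moment; what a row does not reach only later rows make up. A row lasts 1/8 s, in which the tool goes at most 62.5 mm and 10.7 degrees, less where a joint would pass 70% of its speed; a pose out of reach is approached as far as the arm can. A call with a gripper value outside its range is refused whole. The fingers move at their own pace and stop on an object; "grip_force" is the grip in N (left out, the last holds). Time passes only in rows, so rows that repeat a pose let the fingers close. It gives the time, the measured TCP pose, the force, the opening and the grip force at its end, in the units of the state.
- bot.state(): the state, without advancing time (a new reading comes with each control period).
- vision.grab_frame(name): name is "scene" or "top"; returns the picture (400x640x3 uint8, blue, green, red); there is no depth.
- vision.get_calibration(name): a dict with "vfov" (degrees; the focal length in pixels is half the picture's height over the tangent of half this angle, whatever the lens; pixels are square), "cx", "cy" (the principal point, pixels), "pose" (4x4, takes a point from camera to world coordinates). Camera axes: x right, y down, z forward; pixel columns grow to the right and rows downward; lengths in m; the calibration is good to about 2 mm. A picture is of the moment at which its call begins. get_calibration takes no time and is no camera call.
- bot.finish_job(): hands the job in; it is judged then, once.
The state is a dict: "time_s": time; "joints": joint angles; "joint_vel": joint speeds; "joint_torque": joint torques, N m; "position": TCP position; "orientation": TCP orientation; "wrist_force": force on the tool from outside, world axes, zero at the start; "wrist_torque": the same for the moment, N m; "width": finger opening in m; "grip_force": force on a finger pad.
Only numpy, scipy, OpenCV 4.12 (cv2) and the standard library are available. Lean on these libraries where they do the work, as an engineer would, in place of code of your own. Each camera call takes 0.05 s, during which the arm holds its last target. There are 200 camera calls.

## Working session

There is one attempt and no reset: what is moved stays moved. The work goes in short steps, Python scripts to look and compute and a tool call to move; the robot and the scene stay as the last step left them, time stands still between calls to the robot, and variables do not carry over. Pictures are saved under pics/ and viewed, at most 10 in all, crops included, and the job is handed in when it is done.

Besides the shell and the picture viewer there is one more tool, called after "Request:" by a JSON object that holds its "op" and its "data". servo_tool: Moves the arm, as the interface text tells. Its arguments: {"type":"object","properties":{"increments":{"type":"array"},"grip_force":{"type":"number"}},"required":["increments"]}

```bash
mkdir -p pics; python3 - <<'E'
from plant import bot, vision
import cv2,numpy as np
for n in("scene","top"):
    cv2.imwrite(f"pics/{n}0.png",vision.grab_frame(n)); c=vision.get_calibration(n); print(n,c["vfov"],c["cx"],c["cy"],np.round(c["pose"],4).tolist(), [k for k in c])
s=bot.state();print({k:np.round(v,3).tolist() for k,v in s.items()})
E
```

```text
scene 57.643438153696536 317.79507001303114 202.99026191784463 [[-0.8119, -0.4171, 0.4084, 0.1319], [-0.5836, 0.5647, -0.5835, 0.5217], [0.0128, -0.7121, -0.7019, 0.813], [0.0, 0.0, 0.0, 1.0]] ['vfov', 'cx', 'cy', 'pose']
top 52.35678617300913 322.95012709741627 198.84751336334554 [[0.0108, -0.9848, 0.1733, 0.3201], [-0.9999, -0.0129, -0.0111, -0.0535], [0.0131, -0.1731, -0.9848, 1.2767], [0.0, 0.0, 0.0, 1.0]] ['vfov', 'cx', 'cy', 'pose']
{'time_s': 0.1, 'joints': [-1.339, 0.261, -0.139, 1.173, 0.0, 1.571], 'joint_vel': [0.001, -0.002, 0.002, -0.0, 0.0, 0.001], 'joint_torque': [0.001, -40.651, 25.453, 0.01, 0.0, 0.0], 'position': [0.121, -0.51, 0.303], 'orientation': [-3.119, -0.363, 0.0], 'wrist_force': [0.396, 0.074, -0.082], 'wrist_torque': [0.02, -0.043, -0.012], 'grip_force': 0.0, 'width': 0.085}
```

View pics/scene0.png

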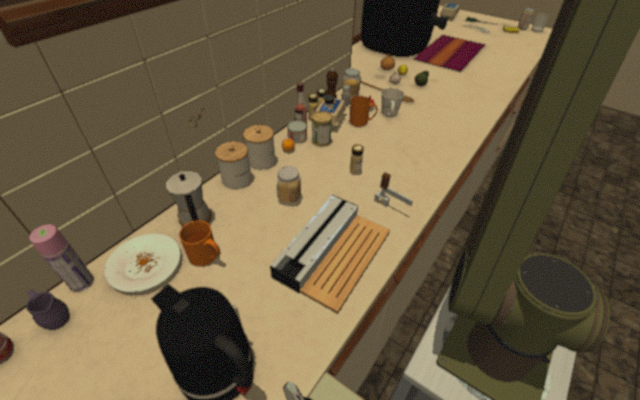

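View pics/top0.png

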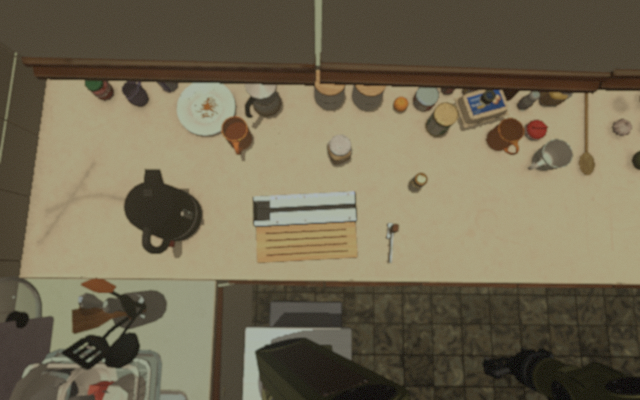

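The scene view shows the guide at about (330,250), its dark open end at (290,270) and the stop at (390,190). The top view shows the rail from (253,210) to (357,207), with the open entry at the left (+y), and the stop at (392,240). I'll enlarge both.

```bash
python3 - <<'E'
import cv2
a=cv2.imread("pics/top0.png")[180:275,245:437]; b=cv2.imread("pics/scene0.png")[165:310,265:425]
cv2.imwrite("pics/top0c.png",cv2.convertScaleAbs(cv2.resize(a,None,fx=4,fy=4,interpolation=cv2.INTER_CUBIC),alpha=1.4))
cv2.imwrite("pics/scene0c.png",cv2.convertScaleAbs(cv2.resize(b,None,fx=4,fy=4,interpolation=cv2.INTER_CUBIC),alpha=1.4))
E
```

```text
(no output)
```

View pics/top0c.png

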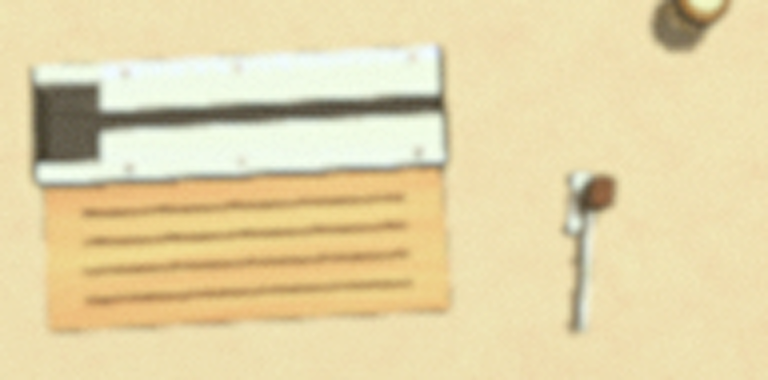

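View pics/scene0c.png

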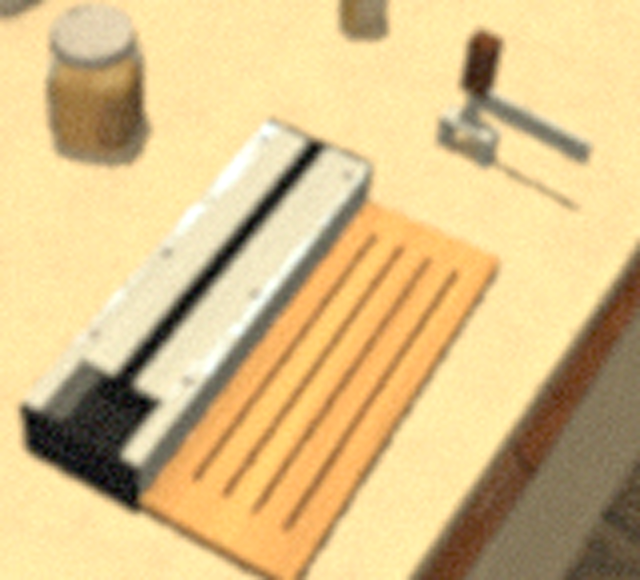

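```bash
cat > fit.py <<'E'
import numpy as np
from plant import vision
from scipy.optimize import least_squares
CAL={n:vision.get_calibration(n) for n in("scene","top")}
OFF={"top":(245,180),"scene":(265,165)}
def proj(n,P):
    c=CAL[n];T=np.linalg.inv(np.array(c["pose"]));p=np.atleast_2d(P)@T[:3,:3].T+T[:3,3]
    f=200/np.tan(np.radians(c["vfov"])/2)
    return np.c_[c["cx"]+f*p[:,0]/p[:,2],c["cy"]+f*p[:,1]/p[:,2]]
def world(q,P):
    c,s=np.cos(q[3]),np.sin(q[3]);P=np.atleast_2d(P)/1000
    return np.c_[c*P[:,0]-s*P[:,1]+q[0],s*P[:,0]+c*P[:,1]+q[1],P[:,2]+q[2]]
def fit(obs,q0):
    def r(q): return np.concatenate([(proj(n,world(q,P))-(np.array(u)/4+OFF[n])).ravel() for n,P,u in obs])
    s=least_squares(r,q0,loss="soft_l1"); return s.x,r(s.x).reshape(-1,2)
E
python3 - <<'E'
from fit import *
np.set_printoptions(precision=4,suppress=True)
g=[("top",(45,155,54),(33,68)),("top",(-45,155,54),(39,183)),("top",(45,-155,54),(440,46)),("top",(-45,-155,54),(445,163)),
("top",(0,-155,54),(441,102)),("top",(0,105,54),(100,120)),("top",(-155,-155,18),(451,308)),("top",(-155,155,18),(50,330)),
("scene",(45,155,54),(25,408)),("scene",(-45,155,54),(138,468)),("scene",(45,-155,54),(272,120)),("scene",(-45,-155,54),(370,165)),
("scene",(0,-155,54),(320,148)),("scene",(0,105,54),(122,383)),("scene",(-155,-155,18),(498,263))]
st=[("top",(0,0,118),(602,190)),("top",(-100,0,72),(577,329)),("scene",(0,0,118),(487,36)),("scene",(-100,0,61),(587,154)),("scene",(0,0,64),(481,93)),("top",(0,0,32),(577,203)),("scene",(-23.5,9,0),(490,165)),("scene",(23.5,9,0),(440,143))]
for o,q0 in((g,[.35,0,0,0]),(st,[.3,-.2,0,0])):
    q,r=fit(o,q0);print(q);print(r.round(2).tolist())
E
```

```text
[ 0.5056 -0.0128 -0.0054  0.0657]
[[0.43, -0.38], [-0.31, 0.12], [-0.39, -0.09], [0.38, -0.31], [0.36, 0.34], [0.52, 0.29], [0.24, 0.29], [-0.33, 0.36], [-1.25, -0.56], [-0.1, 0.74], [-1.28, 0.8], [0.37, 0.82], [-0.4, -0.65], [0.28, -0.09], [0.69, -0.6]]
[ 0.4415 -0.2745  0.0033 -0.1151]
[[0.01, 0.55], [0.05, 1.26], [0.1, -0.11], [0.46, 0.28], [-0.97, -0.83], [0.96, 0.18], [-1.57, 1.1], [-1.2, -0.5]]
```

```bash
cat >> fit.py <<'E'
from scipy.spatial.transform import Rotation as R
def inc(pos,yaw):
    """shift (mm) and turn (deg) in tool axes from the present pose to pos (m), tool down, tool x at world angle yaw"""
    from plant import bot
    s=bot.state();A=R.from_rotvec(s["orientation"])
    B=R.from_euler("z",yaw)*R.from_rotvec([np.pi,0,0])
    print("t",s["time_s"],"now",np.round(s["position"],4),"F",np.round(s["wrist_force"],1),"w",round(s["width"],4))
    return np.r_[A.inv().apply(np.array(pos)-s["position"])*1000,(A.inv()*B).as_rotvec(degrees=True)].round(1)
E
sed -i 's/def fit(obs,q0):/def fit(obs,q0,z=None):/; s/def r(q): return/def r(q):\n        if z is not None: q=np.r_[q[:2],z,q[3]]\n        return/' fit.py
python3 - <<'E'
from fit import *
np.set_printoptions(precision=4,suppress=True)
g=[("top",(45,155,54),(33,68)),("top",(-45,155,54),(39,183)),("top",(45,-155,54),(440,46)),("top",(-45,-155,54),(445,163)),
("top",(0,-155,54),(441,102)),("top",(0,105,54),(100,120)),("top",(-155,-155,18),(451,308)),("top",(-155,155,18),(50,330)),
("scene",(45,155,54),(25,408)),("scene",(-45,155,54),(138,468)),("scene",(45,-155,54),(272,120)),("scene",(-45,-155,54),(370,165)),
("scene",(0,-155,54),(320,148)),("scene",(0,105,54),(122,383)),("scene",(-155,-155,18),(498,263))]
st=[("top",(0,0,118),(602,190)),("top",(-100,0,72),(577,329)),("scene",(0,0,118),(487,36)),("scene",(-100,0,61),(587,154)),("scene",(0,0,64),(481,93)),("top",(0,0,32),(577,203)),("scene",(-23.5,9,0),(490,165)),("scene",(23.5,9,0),(440,143))]
for o,q0 in((g,[.35,0,0,0]),(st,[.3,-.2,0,0])):
  for oo in (o,[a for a in o if a[0]=="top"],[a for a in o if a[0]=="scene"]):
    q,r=fit(oo,q0,0);print(q,np.abs(r).mean())
print(inc([.441,-.275,.26],-.115))
E
```

```text
[ 0.5045 -0.0116  0.      0.0667] 0.5517393032313473
[ 0.5052 -0.0125  0.0196  0.0661] 0.3560392037490452
[ 0.503  -0.0098  0.      0.0663] 0.6542129663892605
[ 0.4421 -0.2765 -0.     -0.1212] 0.687861278581094
[ 0.4437 -0.2739  0.1004 -0.1061] 0.35626942522017185
[ 0.4411 -0.2792  0.0676 -0.1187] 0.6222852660267364
t 0.1 now [ 0.1205 -0.5105  0.3032] F [ 0.4  0.1 -0.1] w 0.0852
[ 366.  -155.5   43.4   -0.1    0.    19.9]
```

Request:
{"op": "servo_tool", "data": {"increments": [[85,367,-155,43,0,0,20],[85,367,-155,43,0,0,20],[85,367,-155,43,0,0,20],[85,367,-155,43,0,0,20],[85,367,-155,43,0,0,20]]}}

```text
time_s: 0.72
position: [0.3644, -0.3324, 0.2711]
orientation: [-3.136, 0.184, 0.0]
wrist_force: [0.6, -1.3, -0.6]
width: 0.0854
grip_force: 0.0
```

Request:
{"op": "servo_tool", "data": {"increments": [[85,82,-35,10,0,0,0],[85,82,-35,10,0,0,0],[85,82,-35,10,0,0,0]]}}

```text
time_s: 1.1
position: [0.4501, -0.3076, 0.2605]
orientation: [-3.136, 0.179, 0.002]
wrist_force: [-1.4, 0.1, -0.1]
width: 0.0852
grip_force: 0.0
```

```bash
python3 - <<'E'
from fit import *
print(inc([.442,-.276,.152],-.117))
E
```

```text
t 1.1 now [ 0.4501 -0.3076  0.2605] F [-1.4  0.1 -0.1] w 0.0852
[-1.160e+01 -3.050e+01  1.085e+02 -0.000e+00  1.000e-01  2.000e-01]
```

Request:
{"op": "servo_tool", "data": {"increments": [[85,-12,-30,20,0,0,0],[85,-12,-30,20,0,0,0],[85,-12,-30,70,0,0,0],[85,-12,-30,108,0,0,0],[85,-12,-30,108,0,0,0]]}}

```text
time_s: 1.72
position: [0.4377, -0.2771, 0.1515]
orientation: [-3.133, 0.186, 0.009]
wrist_force: [-0.6, 0.4, -0.0]
width: 0.0847
grip_force: 0.0
```

```bash
python3 - <<'E'
from fit import *
print(inc([.442,-.276,.152],-.117))
import cv2
b=vision.grab_frame("scene")[135:250,300:440]
cv2.imwrite("pics/g1.png",cv2.convertScaleAbs(cv2.resize(b,None,fx=4,fy=4,interpolation=cv2.INTER_CUBIC),alpha=1.4))
E
```

```text
t 1.725 now [ 0.4377 -0.2771  0.1515] F [-0.6  0.4 -0. ] w 0.0847
[ 4.1 -1.6 -0.5 -0.1  0.3 -0.1]
```

View pics/g1.png

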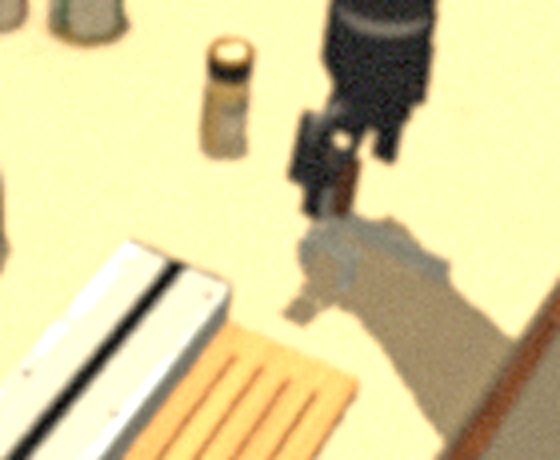

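The fingers, at crop (305,150) and (385,150), straddle the brown handle at (345,185). I'll close them.

Request:
{"op": "servo_tool", "data": {"increments": [[85,4,-1,0,0,0,0],[10,4,-1,0,0,0,0],[10,4,-1,0,0,0,0],[10,4,-1,0,0,0,0],[10,4,-1,0,0,0,0]], "grip_force": 40}}

```text
time_s: 2.4
position: [0.4444, -0.2769, 0.1537]
orientation: [3.136, -0.184, 0.0]
wrist_force: [-0.4, 0.7, 2.0]
width: 0.0175
grip_force: 42.8
```

Request:
{"op": "servo_tool", "data": {"increments": [[10,0,0,0,0,0,0],[10,0,0,0,0,0,0],[10,0,0,0,0,0,0]]}}

```text
time_s: 2.78
position: [0.4444, -0.277, 0.1537]
orientation: [3.136, -0.184, 0.0]
wrist_force: [-1.1, 0.5, 4.4]
width: 0.0174
grip_force: 42.9
```

Request:
{"op": "servo_tool", "data": {"increments": [[10,0,0,-30,0,0,0],[10,0,0,-95,0,0,0],[10,0,0,-95,0,0,0],[10,0,0,-95,0,0,0]]}}

```text
time_s: 3.28
position: [0.4442, -0.2768, 0.248]
orientation: [-3.136, 0.184, 0.0]
wrist_force: [-0.1, 0.7, -2.3]
width: 0.0174
grip_force: 42.4
```

```bash
python3 - <<'E'
from fit import *
print(inc([.498,.115,.25],.066))
E
```

```text
t 3.275 now [ 0.4442 -0.2768  0.248 ] F [-0.1  0.7 -2.3] w 0.0174
[   7.6 -395.4   -1.9   -0.     0.   -10.5]
```

Request:
{"op": "servo_tool", "data": {"increments": [[10,1,-30,-2,0,0,-1],[10,2,-80,-2,0,0,-3],[10,3,-130,-2,0,0,-5],[10,4,-180,-2,0,0,-7],[10,5,-230,-2,0,0,-8]]}}

```text
time_s: 3.9
position: [0.4749, -0.0474, 0.2482]
orientation: [-3.141, -0.036, 0.007]
wrist_force: [1.2, -0.3, -1.9]
width: 0.0178
grip_force: 42.3
```

```bash
python3 - <<'E'
from fit import *
print(inc([.498,.115,.25],.066))
E
```

```text
t 3.9 now [ 0.4749 -0.0474  0.2482] F [ 1.2 -0.3 -1.9] w 0.0178
[  26.8 -161.9   -1.8   -0.     0.2   -2.5]
```

Request:
{"op": "servo_tool", "data": {"increments": [[10,9,-55,-2,0,0,-1],[10,18,-105,-2,0,0,-2.5],[10,27,-162,-2,0,0,-2.5],[10,27,-162,-2,0,0,-2.5],[10,27,-162,-2,0,0,-2.5]]}}

```text
time_s: 4.53
position: [0.5046, 0.0702, 0.2516]
orientation: [-3.102, -0.191, 0.008]
wrist_force: [-0.3, -1.0, -1.6]
width: 0.0175
grip_force: 42.3
```

```bash
python3 - <<'E'
from fit import *
print(inc([.498,.115,.25],.066))
import cv2
t=vision.grab_frame("top");s=vision.grab_frame("scene")
cv2.imwrite("pics/t2f.png",t);cv2.imwrite("pics/s2f.png",s)
print(proj("scene",[[.4961,.1161,.1]]),proj("top",[[.4961,.1161,.1]]))
b=s[150:300,260:420]
cv2.imwrite("pics/s2.png",cv2.convertScaleAbs(cv2.resize(b,None,fx=4,fy=4,interpolation=cv2.INTER_CUBIC),alpha=1.4))
E
```

```text
t 4.525 now [0.5046 0.0702 0.2516] F [-0.3 -1.  -1.6] w 0.0175
[ -1.1 -45.2   3.1  -1.9   0.2   3.3]
[[289.87317469 255.01298007]] [[260.21403517 208.51330109]]
```

View pics/s2.png

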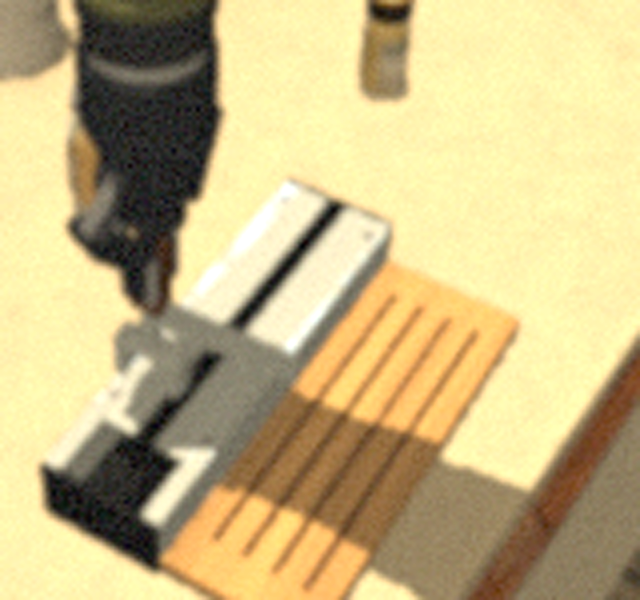

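The stop hangs in the gripper over the covered rail at crop (150,300), short of the entry, so the motion is lagging. I'll check the joints.

```bash
python3 - <<'E'
from fit import *
from plant import bot
s=bot.state();print(np.round(s["joints"],3),np.round(s["joint_vel"],3))
print(inc([.498,.115,.25],.066))
E
```

```text
[ 0.121  0.263 -0.274  1.036  0.034  3.141] [-0.002 -0.007  0.002 -0.002  0.003  0.001]
t 4.625 now [0.5045 0.0698 0.2521] F [-1.  -0.9 -2.1] w 0.0178
[ -1.  -45.5   3.6  -1.9   0.2   3.2]
```

Request:
{"op": "servo_tool", "data": {"increments": [[10,0,0,0,0,0,0]]}}

```text
time_s: 4.75
position: [0.5047, 0.07, 0.2525]
orientation: [-3.102, -0.19, 0.005]
wrist_force: [0.5, -1.1, -1.6]
width: 0.0174
grip_force: 42.3
```

```bash
python3 - <<'E'
from fit import *
from plant import bot
s=bot.state();print(np.round(s["joints"],3),np.round(s["joint_vel"],3))
print(inc([.498,.115,.25],.066))
E
```

```text
[ 0.121  0.263 -0.273  1.036  0.034  3.141] [ 0.004 -0.002  0.003 -0.001  0.003 -0.   ]
t 4.75 now [0.5047 0.07   0.2525] F [ 0.5 -1.1 -1.6] w 0.0174
[ -1.2 -45.4   4.   -2.    0.1   3.2]
```

Joint 6 is at its limit of 3.14, so the grasp needs a half turn. I'll set the stop back down where it was and regrasp it turned 180°.

```bash
python3 - <<'E'
from fit import *
print(inc([.444,-.277,.25],-.117))
E
```

```text
t 4.75 now [0.5047 0.07   0.2525] F [ 0.5 -1.1 -1.6] w 0.0174
[-1.025e+02  3.369e+02 -8.900e+00 -1.900e+00  3.000e-01  1.370e+01]
```

Request:
{"op": "servo_tool", "data": {"increments": [[10,-15,50,-9,-1.9,0,4],[10,-30,100,-9,-1.9,0,8],[10,-45,150,-9,-1.9,0,12],[10,-60,200,-9,-1.9,0,14],[10,-75,247,-9,-1.9,0,14]]}}

```text
time_s: 5.38
position: [0.4603, -0.1857, 0.2533]
orientation: [-3.136, 0.191, 0.007]
wrist_force: [-0.1, 0.9, -2.3]
width: 0.0177
grip_force: 42.3
```

```bash
python3 - <<'E'
from fit import *
print(inc([.444,-.277,.20],-.117))
E
```

```text
t 5.375 now [ 0.4603 -0.1857  0.2533] F [-0.1  0.9 -2.3] w 0.0177
[-4.9 92.6 53.4  0.   0.2 -0.3]
```

Request:
{"op": "servo_tool", "data": {"increments": [[10,-3,50,0,0,0,0],[10,-5,92,0,0,0,0],[10,-5,92,50,0,0,0],[10,-5,92,85,0,0,0],[10,-5,92,93,0,0,0]]}}

```text
time_s: 6.0
position: [0.4425, -0.2738, 0.1581]
orientation: [-3.133, 0.191, 0.015]
wrist_force: [-0.5, 0.2, -0.4]
width: 0.0177
grip_force: 42.2
```

Request:
{"op": "servo_tool", "data": {"increments": [[10,0,0,2,0,0,0],[10,0,0,4,0,0,0],[10,0,0,4,0,0,0]]}}

```text
time_s: 6.38
position: [0.4454, -0.2745, 0.1573]
orientation: [3.135, -0.188, -0.005]
wrist_force: [-0.9, 0.2, -0.9]
width: 0.0179
grip_force: 42.2
```

Request:
{"op": "servo_tool", "data": {"increments": [[10,0,0,1.5,0,0,0],[10,0,0,3,0,0,0],[10,0,0,4,0,0,0],[10,0,0,4,0,0,0]]}}

```text
time_s: 6.88
position: [0.4449, -0.2743, 0.1538]
orientation: [3.136, -0.189, -0.006]
wrist_force: [-3.1, 1.0, 10.1]
width: 0.0173
grip_force: 44.1
```

Request:
{"op": "servo_tool", "data": {"increments": [[85,0,0,-2,0,0,0],[85,0,0,-2,0,0,0],[85,0,0,-2,0,0,0],[85,0,0,-40,0,0,0],[85,0,0,-90,0,0,0]]}}

```text
time_s: 7.5
position: [0.4441, -0.2737, 0.2415]
orientation: [-3.133, 0.189, 0.014]
wrist_force: [0.9, -0.3, 0.3]
width: 0.0847
grip_force: 0.0
```

Request:
{"op": "servo_tool", "data": {"increments": [[85,0,0,0,0,0,-10],[85,0,0,0,0,0,-20],[85,0,0,0,0,0,-30],[85,0,0,0,0,0,-40],[85,0,0,0,0,0,-50]]}}

```text
time_s: 8.12
position: [0.4449, -0.2742, 0.2417]
orientation: [-2.916, -1.161, 0.008]
wrist_force: [-0.1, -0.1, 0.4]
width: 0.085
grip_force: 0.0
```

Request:
{"op": "servo_tool", "data": {"increments": [[85,0,0,0,0,0,-10],[85,0,0,0,0,0,-20],[85,0,0,0,0,0,-30],[85,0,0,0,0,0,-40],[85,0,0,0,0,0,-50]]}}

```text
time_s: 8.75
position: [0.4449, -0.2742, 0.2417]
orientation: [-2.15, -2.283, 0.005]
wrist_force: [-0.0, -0.0, 0.1]
width: 0.0851
grip_force: 0.0
```

Request:
{"op": "servo_tool", "data": {"increments": [[85,0,0,0,0,0,-10],[85,0,0,0,0,0,-20],[85,0,0,0,0,0,-30],[85,0,0,0,0,0,-40],[85,0,0,0,0,0,-50]]}}

```text
time_s: 9.38
position: [0.4449, -0.2742, 0.2417]
orientation: [-0.984, -2.978, 0.001]
wrist_force: [-0.2, 0.0, 0.1]
width: 0.0849
grip_force: 0.0
```

Request:
{"op": "servo_tool", "data": {"increments": [[85,0,0,0,0,0,-10],[85,0,0,0,0,0,-20],[85,0,0,0,0,0,-30],[85,0,0,0,0,0,-30],[85,0,0,0,0,0,-30]]}}

```text
time_s: 10.0
position: [0.445, -0.2742, 0.2419]
orientation: [-0.192, -3.13, -0.001]
wrist_force: [0.1, 0.1, 0.6]
width: 0.0845
grip_force: 0.0
```

```bash
python3 - <<'E'
from fit import *
from plant import bot
import cv2
print(inc([.444,-.2745,.1535],-.117+np.pi),bot.state()["joints"])
s=vision.grab_frame("scene");t=vision.grab_frame("top")
cv2.imwrite("pics/t3f.png",t);cv2.imwrite("pics/s3f.png",s)
E
```

```text
t 10.0 now [ 0.445  -0.2742  0.2419] F [0.1 0.1 0.6] w 0.0845
[ 0.4 -0.4 88.4  0.  -0.3 -0.3] [-0.55141295  0.29363902 -0.25773336  1.02456361 -0.00194261 -0.42869312]
```

Now I'll grasp again, closing in the same place.

Request:
{"op": "servo_tool", "data": {"increments": [[85,0,0,40,0,0,0],[85,0,0,80,0,0,0],[85,0,0,87,0,0,0],[10,0,0,87,0,0,0],[10,0,0,87,0,0,0]], "grip_force": 40}}

```text
time_s: 10.72
position: [0.4457, -0.2749, 0.1567]
orientation: [-0.189, -3.133, 0.001]
wrist_force: [-0.9, 1.3, 0.4]
width: 0.0514
grip_force: 0.0
```

Request:
{"op": "servo_tool", "data": {"increments": [[10,0,0,0,0,0,0],[10,0,0,0,0,0,0],[10,0,0,0,0,0,0],[10,0,0,0,0,0,0]]}}

```text
time_s: 11.22
position: [0.4452, -0.2746, 0.1561]
orientation: [-0.189, -3.133, 0.001]
wrist_force: [-0.8, 0.1, 6.1]
width: 0.0175
grip_force: 39.9
```

Request:
{"op": "servo_tool", "data": {"increments": [[10,0,0,-30,0,0,0],[10,0,0,-90,0,0,0],[10,0,0,-90,0,0,0],[10,0,0,-90,0,0,0]]}}

```text
time_s: 11.72
position: [0.4447, -0.274, 0.2446]
orientation: [-0.189, -3.13, -0.001]
wrist_force: [-0.2, 0.6, -2.0]
width: 0.0176
grip_force: 39.6
```

```bash
python3 - <<'E'
from fit import *
print(inc([.498,.115,.245],.066+np.pi))
E
```

```text
t 11.725 now [ 0.4447 -0.274   0.2446] F [-0.2  0.6 -2. ] w 0.0176
[-6.200e+00  3.926e+02 -2.000e-01  1.000e-01 -3.000e-01 -1.070e+01]
```

Request:
{"op": "servo_tool", "data": {"increments": [[10,0,30,0,0,0,-1],[10,-2,80,0,0,0,-3],[10,-3,130,0,0,0,-5],[10,-4,180,0,0,0,-7],[10,-5,230,0,0,0,-9]]}}

```text
time_s: 12.35
position: [0.4763, -0.0449, 0.243]
orientation: [0.059, -3.132, -0.002]
wrist_force: [0.9, 0.2, -1.3]
width: 0.0176
grip_force: 39.7
```

Request:
{"op": "servo_tool", "data": {"increments": [[10,-10,50,0,0,0,-1],[10,-20,100,0,0,0,-1.7],[10,-26,150,0,0,0,-1.7],[10,-26,162,0,0,0,-1.7],[10,-26,162,0,0,0,-1.7]]}}

```text
time_s: 12.98
position: [0.4965, 0.1164, 0.2435]
orientation: [0.107, -3.131, 0.0]
wrist_force: [-1.2, -0.9, -0.5]
width: 0.0177
grip_force: 40.0
```

```bash
python3 - <<'E'
from fit import *
print(inc([.498,.115,.225],.066+np.pi))
import cv2
t=vision.grab_frame("top");s=vision.grab_frame("scene")
cv2.imwrite("pics/t4f.png",t);cv2.imwrite("pics/s4f.png",s)
a=cv2.resize(t[170:270,230:370],None,fx=4,fy=4,interpolation=cv2.INTER_CUBIC)
b=cv2.resize(s[190:310,250:390],None,fx=4,fy=4,interpolation=cv2.INTER_CUBIC)
cv2.imwrite("pics/p4.png",cv2.convertScaleAbs(b,alpha=1.5))
E
```

```text
t 12.975 now [0.4965 0.1164 0.2435] F [-1.2 -0.9 -0.5] w 0.0177
[-1.6 -1.5 18.5  0.  -0.5  0.1]
```

View pics/p4.png

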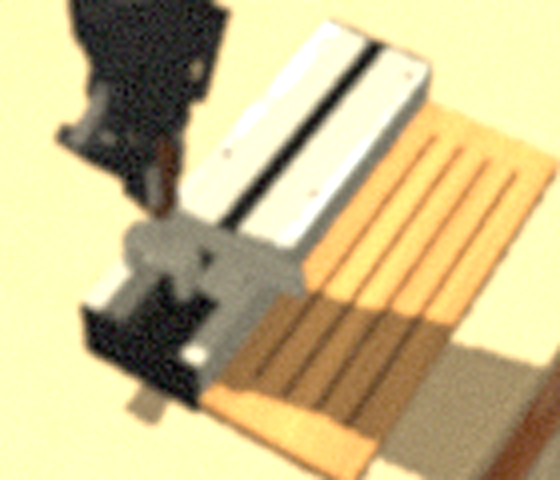

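The stop hangs over the open entry at crop (165,250), with its blade in shadow toward (300,280). I'll overlay the model to verify the alignment.

```bash
cat > ov.py <<'E'
from fit import *
import cv2
def box(x0,x1,y0,y1,z0,z1):
    c=np.array([[x,y,z] for x in(x0,x1) for y in(y0,y1) for z in(z0,z1)],float)
    return [(c[i],c[i^b]) for i in range(8) for b in(1,2,4) if i<i^b]
STOP=box(-23.5,23.5,-9,9,0,32)+box(-100,0,-2.5,2.5,50,72)
GUIDE=box(-31,31,105,155,16,54)+box(-45,45,-155,155,0,54)+box(-8,8,-155,105,54,54)
def ov(img,n,win,models,f):
    x,y,w,h=win;a=cv2.resize(img[y:y+h,x:x+w],None,fx=f,fy=f,interpolation=cv2.INTER_CUBIC)
    l=cv2.cvtColor(a,cv2.COLOR_BGR2LAB);l[...,0]=cv2.createCLAHE(3,(4,4)).apply(l[...,0]);a=cv2.cvtColor(l,cv2.COLOR_LAB2BGR);raw=a.copy()
    for q,m,col in models:
        for s,e in m:
            p=((proj(n,world(q,[s,e]))-(x,y)+.5)*f-.5)*16
            cv2.line(a,*[tuple(int(v) for v in k) for k in p.round()],col,1,cv2.LINE_AA,4)
    return np.hstack([raw,a])
E
python3 - <<'E'
from ov import *
s=cv2.imread("pics/s4f.png");t=cv2.imread("pics/t4f.png")
g=[.5045,-.0116,0,.0665];st=[.4939,.1162,.2435-.156,.066]
M=[(g,GUIDE,(0,0,255)),(st,STOP,(0,255,0))]
A=ov(s,"scene",(260,215,80,65),M,5);B=ov(t,"top",(245,185,80,50),M,5)
cv2.imwrite("pics/ov4.png",np.vstack([A,B]))
E
```

```text
(no output)
```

View pics/ov4.png

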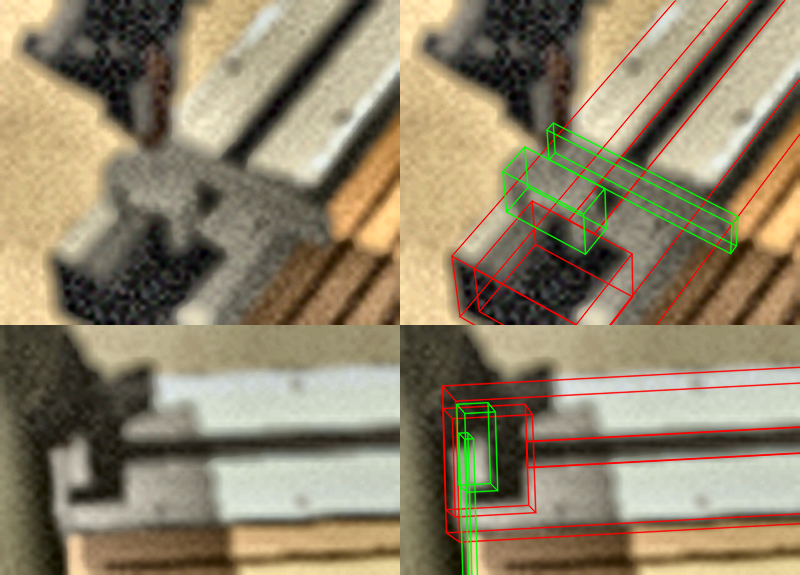

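Guide and stop models agree with the image to about 1–2 px, so the foot is inside the entry opening. I'll lower gently, then centre it by touching the channel walls.

Request:
{"op": "servo_tool", "data": {"increments": [[10,-2,0,10,0,-0.5,0],[10,-2,0,25,0,-0.5,0],[10,-2,0,40,0,-0.5,0],[10,-2,0,50,0,-0.5,0],[10,-2,0,60,0,-0.5,0]]}}

```text
time_s: 13.7
position: [0.4992, 0.1164, 0.1842]
orientation: [-0.104, 3.137, 0.002]
wrist_force: [-0.2, -0.3, -1.2]
width: 0.0175
grip_force: 40.0
```

Request:
{"op": "servo_tool", "data": {"increments": [[10,0,0,2,0,0,0],[10,0,0,4,0,0,0],[10,0,0,6,0,0,0],[10,0,0,6,0,0,0]]}}

```text
time_s: 14.2
position: [0.4994, 0.1165, 0.1792]
orientation: [-0.104, 3.136, 0.002]
wrist_force: [0.0, 0.2, -1.7]
width: 0.0174
grip_force: 40.0
```

Request:
{"op": "servo_tool", "data": {"increments": [[10,0,0,2,0,0,0],[10,0,0,4,0,0,0],[10,0,0,6,0,0,0],[10,0,0,7,0,0,0],[10,0,0,7,0,0,0]]}}

```text
time_s: 14.82
position: [0.4993, 0.1165, 0.1723]
orientation: [-0.104, 3.136, 0.002]
wrist_force: [-0.2, -0.3, 0.3]
width: 0.0175
grip_force: 40.4
```

Request:
{"op": "servo_tool", "data": {"increments": [[10,1,0,0,0,0,0],[10,2,0,0,0,0,0],[10,3,0,0,0,0,0],[10,4,0,0,0,0,0],[10,4,0,0,0,0,0]]}}

```text
time_s: 15.45
position: [0.4955, 0.1163, 0.1723]
orientation: [-0.104, 3.136, 0.002]
wrist_force: [0.5, 0.5, 1.0]
width: 0.0175
grip_force: 40.5
```

Request:
{"op": "servo_tool", "data": {"increments": [[10,1,0,0,0,0,0],[10,1.5,0,0,0,0,0],[10,2,0,0,0,0,0],[10,2,0,0,0,0,0]]}}

```text
time_s: 15.95
position: [0.4936, 0.1162, 0.1723]
orientation: [-0.104, 3.136, 0.002]
wrist_force: [1.9, -0.5, 3.4]
width: 0.0176
grip_force: 40.6
```

Request:
{"op": "servo_tool", "data": {"increments": [[10,0.5,0,0,0,0,0],[10,1,0,0,0,0,0],[10,1,0,0,0,0,0]]}}

```text
time_s: 16.32
position: [0.4926, 0.1161, 0.1723]
orientation: [-0.104, 3.136, 0.002]
wrist_force: [1.4, -0.1, 4.4]
width: 0.0178
grip_force: 40.9
```

Request:
{"op": "servo_tool", "data": {"increments": [[10,0.5,0,0,0,0,0],[10,1,0,0,0,0,0],[10,1,0,0,0,0,0]]}}

```text
time_s: 16.7
position: [0.4916, 0.116, 0.1723]
orientation: [-0.104, 3.135, 0.002]
wrist_force: [1.6, 0.2, 5.4]
width: 0.0179
grip_force: 41.0
```

Request:
{"op": "servo_tool", "data": {"increments": [[10,0.5,0,0,0,0,0],[10,1,0,0,0,0,0],[10,1,0,0,0,0,0]]}}

```text
time_s: 17.08
position: [0.4906, 0.116, 0.1723]
orientation: [-0.104, 3.136, 0.002]
wrist_force: [2.9, 0.6, 5.5]
width: 0.0177
grip_force: 41.2
```

Request:
{"op": "servo_tool", "data": {"increments": [[10,0.5,0,0,0,0,0],[10,1,0,0,0,0,0],[10,1,0,0,0,0,0]]}}

```text
time_s: 17.45
position: [0.4898, 0.1159, 0.1723]
orientation: [-0.104, 3.135, 0.002]
wrist_force: [2.8, 0.6, 5.5]
width: 0.0173
grip_force: 40.9
```

Request:
{"op": "servo_tool", "data": {"increments": [[10,-1.5,0,0,0,0,0],[10,-3,0,0,0,0,0],[10,-5,0,0,0,0,0],[10,-7,0,0,0,0,0],[10,-7,0,0,0,0,0]], "grip_force": 80}}

```text
time_s: 18.08
position: [0.492, 0.116, 0.1722]
orientation: [0.105, -3.135, -0.002]
wrist_force: [-7.1, -0.1, 17.0]
width: 0.017
grip_force: 79.6
```

Request:
{"op": "servo_tool", "data": {"increments": [[10,-1.5,0,0,0,0,0],[10,-3,0,0,0,0,0],[10,-5,0,0,0,0,0],[10,-5,0,0,0,0,0]]}}

```text
time_s: 18.58
position: [0.4956, 0.1162, 0.1725]
orientation: [0.105, -3.132, -0.003]
wrist_force: [-10.1, -1.4, 23.2]
width: 0.0167
grip_force: 80.8
```

Request:
{"op": "servo_tool", "data": {"increments": [[10,-1,0,0,0,0,0],[10,-2,0,0,0,0,0],[10,-2,0,0,0,0,0]]}}

```text
time_s: 18.95
position: [0.4981, 0.1164, 0.1727]
orientation: [0.105, -3.133, -0.003]
wrist_force: [-9.5, -1.4, 22.6]
width: 0.0172
grip_force: 81.2
```

Request:
{"op": "servo_tool", "data": {"increments": [[10,0,0,-1,0,0,0],[10,0,0,-2,0,0,0],[10,0,0,-2,0,0,0]]}}

```text
time_s: 19.32
position: [0.5017, 0.1165, 0.1729]
orientation: [0.104, -3.14, -0.001]
wrist_force: [0.2, -0.2, -2.3]
width: 0.0171
grip_force: 77.9
```

```bash
python3 - <<'E'
from plant import bot
import numpy as np
s=bot.state();print({k:np.round(v,4).tolist() for k,v in s.items()})
E
```

```text
{'time_s': 19.325, 'joints': [0.2278, 0.3362, -0.3935, 0.8412, 0.0007, 0.1612], 'joint_vel': [0.0002, 0.0028, 0.0107, -0.0127, -0.0009, 0.0015], 'joint_torque': [0.0335, -42.521, 22.4818, 0.0833, 0.0104, -0.0001], 'position': [0.5017, 0.1165, 0.1729], 'orientation': [0.1045, -3.1396, -0.001], 'wrist_force': [0.2457, -0.2009, -2.3017], 'wrist_torque': [0.0317, -0.0168, 0.0138], 'grip_force': 77.9186, 'width': 0.0171}
```

Request:
{"op": "servo_tool", "data": {"increments": [[10,-1,0,0,0,0,0],[10,-2,0,0,0,0,0],[10,-2,0,0,0,0,0]]}}

```text
time_s: 19.7
position: [0.5054, 0.1169, 0.1739]
orientation: [-0.104, 3.137, 0.002]
wrist_force: [0.5, -0.7, -2.1]
width: 0.0169
grip_force: 77.9
```

Request:
{"op": "servo_tool", "data": {"increments": [[10,-1,0,0,0,0,0],[10,-2,0,0,0,0,0],[10,-2,0,0,0,0,0]]}}

```text
time_s: 20.08
position: [0.5075, 0.1171, 0.1742]
orientation: [-0.104, 3.136, 0.002]
wrist_force: [0.3, 0.0, -1.7]
width: 0.017
grip_force: 77.9
```

Request:
{"op": "servo_tool", "data": {"increments": [[10,-1,0,0,0,0,0],[10,-2,0,0,0,0,0],[10,-2,0,0,0,0,0]]}}

```text
time_s: 20.45
position: [0.5092, 0.1172, 0.1741]
orientation: [-0.104, 3.137, 0.002]
wrist_force: [-0.3, -0.6, -1.4]
width: 0.017
grip_force: 77.9
```

Request:
{"op": "servo_tool", "data": {"increments": [[10,-1,0,0,0,0,0],[10,-2,0,0,0,0,0],[10,-2,0,0,0,0,0]]}}

```text
time_s: 20.82
position: [0.5099, 0.1172, 0.1738]
orientation: [-0.104, 3.139, 0.002]
wrist_force: [-5.8, 0.6, 1.1]
width: 0.017
grip_force: 78.0
```

```bash
python3 - <<'E'
from plant import bot
import numpy as np
s=bot.state();print({k:np.round(s[k],4).tolist() for k in("position","wrist_force","wrist_torque")})
from ov import *
s=vision.grab_frame("scene");t=vision.grab_frame("top")
cv2.imwrite("pics/s5f.png",s);cv2.imwrite("pics/t5f.png",t)
g=[.5045,-.0116,0,.0665]
M=[(g,GUIDE,(0,0,255))]
A=ov(s,"scene",(255,195,100,75),M,4);B=ov(t,"top",(245,185,100,50),M,4)
cv2.imwrite("pics/ov5.png",np.vstack([A,B]))
E
```

```text
{'position': [0.5099, 0.1172, 0.1738], 'wrist_force': [-5.7619, 0.5606, 1.061], 'wrist_torque': [0.0263, 1.3709, -0.0263]}
```

View pics/ov5.png

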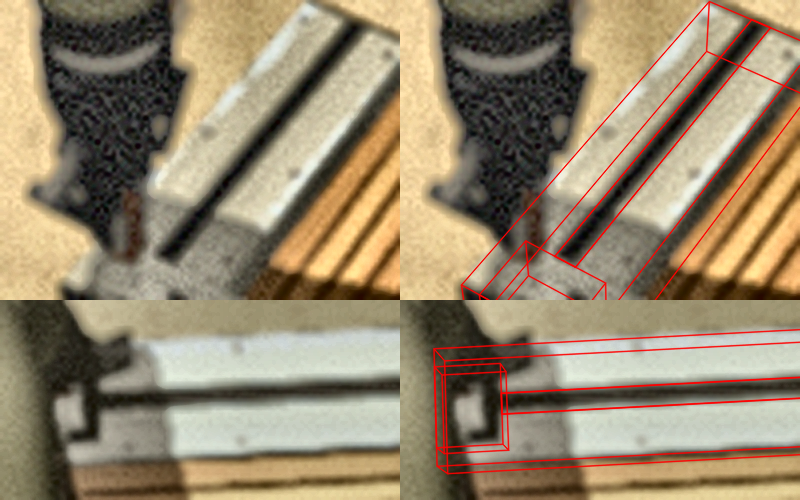

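The scene crop shows the stop in the entry and the top crop shows its foot within the opening; the +x wall contact came at TCP x≈0.5092. I'll move back to the middle, stand it on the floor, and release so it squares itself before regripping.

Request:
{"op": "servo_tool", "data": {"increments": [[10,3,0,0,0,0,0],[10,6,0,0,0,0,0],[10,9.5,0,0,0,0,0],[10,9.5,0,1,0,0,0],[10,9.5,0,2,0,0,0]], "grip_force": 30}}

```text
time_s: 21.55
position: [0.5022, 0.1167, 0.1726]
orientation: [-0.104, 3.135, 0.002]
wrist_force: [-2.7, -1.3, 7.6]
width: 0.0174
grip_force: 78.9
```

Request:
{"op": "servo_tool", "data": {"increments": [[10,0,0,0.5,0,0,0],[10,0,0,1,0,0,0],[10,0,0,1,0,0,0]]}}

```text
time_s: 21.92
position: [0.5022, 0.1167, 0.1726]
orientation: [-0.104, 3.135, 0.002]
wrist_force: [-3.1, -0.2, 8.6]
width: 0.0167
grip_force: 79.5
```

Request:
{"op": "servo_tool", "data": {"increments": [[45,0,0,0,0,0,0],[45,0,0,0,0,0,0],[45,0,0,0,0,0,0],[45,0,0,0,0,0,0]], "grip_force": 30}}

```text
time_s: 22.42
position: [0.5018, 0.1167, 0.171]
orientation: [-0.104, 3.136, 0.002]
wrist_force: [0.0, 0.5, 0.3]
width: 0.0446
grip_force: 0.0
```

Request:
{"op": "servo_tool", "data": {"increments": [[10,0,0,-2,0,0,0],[10,0,0,-2,0,0,0],[10,0,0,-2,0,0,0],[10,0,0,-2,0,0,0],[10,0,0,-2,0,0,0]], "grip_force": 40}}

```text
time_s: 23.05
position: [0.5021, 0.1167, 0.1734]
orientation: [-0.104, 3.135, 0.002]
wrist_force: [0.1, -0.6, 2.6]
width: 0.0179
grip_force: 39.5
```

Request:
{"op": "servo_tool", "data": {"increments": [[10,0,0,-1.5,0,0,0],[10,2,0,-1.5,0,0,0],[10,4,0,-1.5,0,0,0],[10,4,0,-1.5,0,0,0]]}}

```text
time_s: 23.55
position: [0.4973, 0.1163, 0.1743]
orientation: [-0.104, 3.137, 0.002]
wrist_force: [-1.0, -0.0, -1.7]
width: 0.0177
grip_force: 39.1
```

Request:
{"op": "servo_tool", "data": {"increments": [[10,1,0,0,0,0,0],[10,2,0,0,0,0,0],[10,2,0,0,0,0,0]]}}

```text
time_s: 23.92
position: [0.4958, 0.1163, 0.1746]
orientation: [-0.104, 3.136, 0.002]
wrist_force: [-0.7, -0.3, -1.4]
width: 0.0171
grip_force: 39.1
```

Request:
{"op": "servo_tool", "data": {"increments": [[10,1,0,0,0,0,0],[10,1,0,0,0,0,0]]}}

```text
time_s: 24.18
position: [0.4948, 0.1162, 0.1746]
orientation: [-0.104, 3.136, 0.002]
wrist_force: [-0.2, -0.4, -1.7]
width: 0.0176
grip_force: 39.0
```

Request:
{"op": "servo_tool", "data": {"increments": [[10,1,0,0,0,0,0],[10,1,0,0,0,0,0]]}}

```text
time_s: 24.42
position: [0.4944, 0.1162, 0.1748]
orientation: [-0.104, 3.135, 0.002]
wrist_force: [2.6, -0.1, -2.1]
width: 0.0172
grip_force: 39.0
```

Request:
{"op": "servo_tool", "data": {"increments": [[10,0.7,0,0,0,0,0],[10,0.7,0,0,0,0,0]]}}

```text
time_s: 24.68
position: [0.4941, 0.1162, 0.1749]
orientation: [-0.104, 3.134, 0.002]
wrist_force: [3.5, 0.1, -2.7]
width: 0.0174
grip_force: 39.0
```

Request:
{"op": "servo_tool", "data": {"increments": [[10,-4,0,0,0,0,0],[10,-8,0,0,0,0,0],[10,-12,0,0,0,0,0],[10,-14.5,0,0,0,0,0],[10,-14.5,0,0,0,0,0]]}}

```text
time_s: 25.3
position: [0.5077, 0.1171, 0.1746]
orientation: [-0.104, 3.136, 0.002]
wrist_force: [-0.3, 1.2, -1.6]
width: 0.0176
grip_force: 39.1
```

Request:
{"op": "servo_tool", "data": {"increments": [[10,-1,0,0,0,0,0],[10,-1,0,0,0,0,0]]}}

```text
time_s: 25.55
position: [0.5086, 0.1171, 0.1746]
orientation: [-0.104, 3.136, 0.002]
wrist_force: [-1.0, 0.4, -1.6]
width: 0.0172
grip_force: 39.1
```

Request:
{"op": "servo_tool", "data": {"increments": [[10,-1,0,0,0,0,0],[10,-1,0,0,0,0,0]]}}

```text
time_s: 25.8
position: [0.5096, 0.1172, 0.1747]
orientation: [-0.104, 3.136, 0.002]
wrist_force: [-0.0, 0.4, -2.2]
width: 0.0175
grip_force: 39.1
```

Request:
{"op": "servo_tool", "data": {"increments": [[10,3,0,0,0,0,0],[10,7.5,0,0,0,0,0],[10,7.5,0,0.5,0,0,0],[10,7.5,0,1,0,0,0],[10,7.5,0,1.5,0,0,0]]}}

```text
time_s: 26.42
position: [0.5023, 0.1167, 0.1734]
orientation: [-0.104, 3.136, 0.002]
wrist_force: [-1.0, 0.4, 4.4]
width: 0.0175
grip_force: 39.8
```

Request:
{"op": "servo_tool", "data": {"increments": [[10,0,0,0.5,0,0,0],[10,0,0,0.5,0,0,0]]}}

```text
time_s: 26.68
position: [0.5023, 0.1167, 0.1734]
orientation: [-0.104, 3.135, 0.002]
wrist_force: [-1.3, 0.6, 4.5]
width: 0.0172
grip_force: 40.3
```

Request:
{"op": "servo_tool", "data": {"increments": [[10,0,-3,0,0,0,0],[10,0,-7,0,0,0,0],[10,0,-11,0,0,0,0],[10,0,-15,0,0,0,0],[10,0,-18,0,0,0,0]]}}

```text
time_s: 27.3
position: [0.5045, 0.0992, 0.1735]
orientation: [-0.104, 3.134, 0.005]
wrist_force: [-0.5, 3.7, 5.8]
width: 0.0173
grip_force: 40.1
```

Request:
{"op": "servo_tool", "data": {"increments": [[10,0,-2,0,0,0,0],[10,0,-4,0,0,0,0],[10,0,-6,0,0,0,0],[10,0,-8,0,0,0,0]]}}

```text
time_s: 27.8
position: [0.505, 0.0912, 0.1734]
orientation: [-0.104, 3.134, 0.005]
wrist_force: [0.0, 4.0, 4.9]
width: 0.0176
grip_force: 40.1
```

Request:
{"op": "servo_tool", "data": {"increments": [[10,0,-3,0,0,0,0],[10,0,-6,0,0,0,0],[10,0,-9,0,0,0,0],[10,0,-12,0,0,0,0],[10,0,-15,0,0,0,0]]}}

```text
time_s: 28.42
position: [0.506, 0.0763, 0.1735]
orientation: [-0.104, 3.134, 0.005]
wrist_force: [0.0, 3.1, 6.0]
width: 0.0173
grip_force: 40.1
```

Request:
{"op": "servo_tool", "data": {"increments": [[10,0,-4,0,0,0,0],[10,0,-8,0,0,0,0],[10,0,-12,0,0,0,0],[10,0,-16,0,0,0,0],[10,0,-20,0,0,0,0]]}}

```text
time_s: 29.05
position: [0.5073, 0.0563, 0.1735]
orientation: [-0.104, 3.134, 0.005]
wrist_force: [0.1, 3.2, 5.7]
width: 0.0176
grip_force: 40.2
```

Request:
{"op": "servo_tool", "data": {"increments": [[10,0,-3,0,0,0,0],[10,0,-6,0,0,0,0],[10,0,-9,0,0,0,0],[10,0,-12,0,0,0,0],[10,0,-14,0,0,0,0]]}}

```text
time_s: 29.68
position: [0.5082, 0.0424, 0.1734]
orientation: [-0.104, 3.134, 0.005]
wrist_force: [0.1, 4.1, 5.5]
width: 0.0174
grip_force: 40.2
```

Request:
{"op": "servo_tool", "data": {"increments": [[10,0,-1.5,0,0,0,0],[10,0,-3,0,0,0,0],[10,0,-4.5,0,0,0,0],[10,0,-6,0,0,0,0],[10,0,-7.5,0,0,0,0]]}}

```text
time_s: 30.3
position: [0.5087, 0.0349, 0.1734]
orientation: [-0.104, 3.134, 0.005]
wrist_force: [-1.0, 4.2, 6.0]
width: 0.0174
grip_force: 40.2
```

Request:
{"op": "servo_tool", "data": {"increments": [[10,0,-1.5,0,0,0,0],[10,0,-3,0,0,0,0],[10,0,-4.5,0,0,0,0],[10,0,-6,0,0,0,0],[10,0,-7.5,0,0,0,0]]}}

```text
time_s: 30.92
position: [0.5092, 0.0275, 0.1734]
orientation: [-0.104, 3.134, 0.006]
wrist_force: [-0.5, 3.6, 6.8]
width: 0.0175
grip_force: 40.2
```

Request:
{"op": "servo_tool", "data": {"increments": [[10,0,-1.5,0,0,0,0],[10,0,-3,0,0,0,0],[10,0,-4.5,0,0,0,0],[10,0,-6,0,0,0,0],[10,0,-7.5,0,0,0,0]]}}

```text
time_s: 31.55
position: [0.5097, 0.02, 0.1734]
orientation: [-0.104, 3.134, 0.005]
wrist_force: [0.3, 3.3, 6.6]
width: 0.0174
grip_force: 40.2
```

Request:
{"op": "servo_tool", "data": {"increments": [[10,0,-1.5,0,0,0,0],[10,0,-3,0,0,0,0],[10,0,-4.5,0,0,0,0],[10,0,-6,0,0,0,0],[10,0,-7.5,0,0,0,0]]}}

```text
time_s: 32.17
position: [0.5101, 0.0124, 0.1734]
orientation: [-0.104, 3.134, 0.005]
wrist_force: [-0.4, 2.9, 6.6]
width: 0.0173
grip_force: 40.2
```

Request:
{"op": "servo_tool", "data": {"increments": [[10,0,-1.5,0,0,0,0],[10,0,-3,0,0,0,0],[10,0,-4.5,0,0,0,0],[10,0,-6,0,0,0,0],[10,0,-7.5,0,0,0,0]]}}

```text
time_s: 32.8
position: [0.5102, 0.0043, 0.1728]
orientation: [-0.104, 3.135, 0.002]
wrist_force: [0.2, -0.5, -1.7]
width: 0.0177
grip_force: 39.2
```

The foot has lost its floor support, so it's over the groove. I'll lower it here.

Request:
{"op": "servo_tool", "data": {"increments": [[10,0,0,1,0,0,0],[10,0,0,2,0,0,0],[10,0,0,3,0,0,0],[10,0,0,3,0,0,0]]}}

```text
time_s: 33.3
position: [0.5094, 0.0044, 0.1692]
orientation: [-0.104, 3.137, 0.002]
wrist_force: [0.9, 0.2, -1.8]
width: 0.0176
grip_force: 39.2
```

Request:
{"op": "servo_tool", "data": {"increments": [[10,0,0,1,0,0,0],[10,0,0,2,0,0,0],[10,0,0,3,0,0,0],[10,0,0,4,0,0,0],[10,0,0,4.5,0,0,0]]}}

```text
time_s: 33.92
position: [0.5097, 0.0045, 0.1654]
orientation: [-0.104, 3.136, 0.002]
wrist_force: [-2.5, 0.4, 5.5]
width: 0.0175
grip_force: 40.0
```

Request:
{"op": "servo_tool", "data": {"increments": [[10,0,0,0.5,0,0,0],[10,0,0,0.5,0,0,0]]}}

```text
time_s: 34.17
position: [0.5097, 0.0045, 0.1654]
orientation: [-0.104, 3.136, 0.002]
wrist_force: [-2.5, -0.1, 6.4]
width: 0.0175
grip_force: 40.4
```

The foot is seated 8.0 mm lower (0.1734 → 0.1654) with firm contact. I'll release slowly and then retreat upward.

Request:
{"op": "servo_tool", "data": {"increments": [[30,0,0,0,0,0,0],[50,0,0,0,0,0,0],[60,0,0,0,0,0,0],[60,0,0,0,0,0,0]]}}

```text
time_s: 34.67
position: [0.5096, 0.0045, 0.1644]
orientation: [-0.104, 3.136, 0.002]
wrist_force: [-0.6, 0.7, -0.3]
width: 0.0601
grip_force: 0.0
```

Request:
{"op": "servo_tool", "data": {"increments": [[60,0,0,-20,0,0,0],[60,0,0,-50,0,0,0],[60,0,0,-90,0,0,0],[60,0,0,-130,0,0,0],[60,0,0,-130,0,0,0]]}}

```text
time_s: 35.3
position: [0.5111, 0.0043, 0.2978]
orientation: [-0.104, 3.129, 0.002]
wrist_force: [0.1, -0.8, -0.2]
width: 0.06
grip_force: 0.0
```

```bash
python3 - <<'E'
from ov import *
s=vision.grab_frame("scene")
g=[.5045,-.0116,0,.0665];st=[.507,.0045,.008,.0665]
cv2.imwrite("pics/ov6.png",ov(s,"scene",(265,165,100,100),[(st,STOP,(0,255,0))],4))
E
```

```text
(no output)
```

View pics/ov6.png

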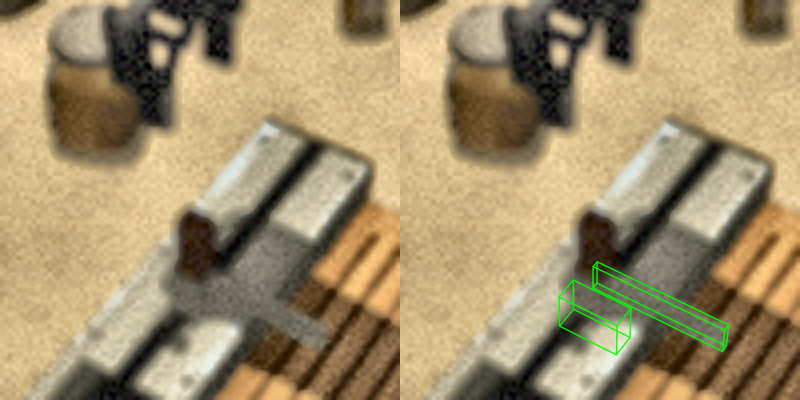

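The stop stands upright in the slot, handle at crop (197,245) and blade out over the board to (325,335). The gripper is clear and the jar untouched.

```bash
python3 -c "
from plant import bot
print(bot.finish_job())"
```

```text
the job is handed in; nothing more can be done
None
```

The loaf stop slid under the cover, dropped 8 mm into the groove and was released standing upright with its blade over the board; the job was handed in at about 35 s, but `finish_job()` returned no verdict.

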